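# Find the solid hold-down weight and bring it over the loaded board

## Robot

A 6-joint arm with a two-finger parallel gripper is mounted at the origin on the work surface. World frame = base frame: x ahead of the robot, y to its left, z up, the work surface at z = 0. Lengths are in m, angles in rad, forces in N, time in s.
With the tool pointing down it reaches from about 0.35 to 0.975 m from the base axis. Payload 4.9 kg.
Tool frame: the origin (TCP) lies midway between the tips of the shut fingers; the grasp point (between the pads) lies 19 mm behind it; z points along the fingers, y is the line along which they close (so a half turn about z gives the same grasp; the last joint's range is limited). The gripper opens to 85 mm and grips with 20 to 120 N. Pads are 22 mm wide; open, the fingers measure 114 mm over their backs; the gripper's body (76 mm by 85 mm) begins 54 mm behind the grasp point. The pads swing forward as they close: fully open they stand 13 mm farther back than shut.
Start: joints at [-1.393, 0.053, 1.613, -0, 1.476, -0.119], TCP at [0.183, -0.598, 0.231] pointing down, gripper open.
Joint ranges: [-3.01, 3.01], [-1.01, 2.22], [0.06, 2.58], [-1.02, 4.17], [0.09, 2.62], [-3.14, 3.14]. Speed limits (rad/s): [2.57, 2.57, 3.14, 3.14, 3.14, 3.14].

## Interface

Orientations are given as a rotation vector (axis times angle).
In Python, from station import r gives the robot as it stands. The module is installed in compiled form; this text tells all that it offers.
- The arm moves only by the shell command python3 -m jog 'ROWS' [FORCE]. ROWS is JSON, a list of rows, each an object of numbers: "x", "y", "z": the shift along the tool's x, y, z in mm; "wx", "wy", "wz": the turn, a rotation vector about the tool's x, y, z in degrees; "hand": the gripper's target within -1 to 1 (shut at 1, half-way at 0, fully open at -1). In form: [{"x": .., "y": .., "z": .., "wx": .., "wy": .., "wz": .., "hand": ..}, ...]. A call has 1 to 10 rows; each row shifts and turns the commanded pose from where the row before left it, along the tool's axes as they then stand; what a row does not reach is not made up. A row lasts 1/12 s, in which the tool goes at most 41.7 mm and 7.16 degrees, less where a joint would pass 70% of its speed; a pose out of reach is approached as far as the arm can. A call is refused whole if a number of a shift passes 41.7 or a number of a turn 7.16, either way. A call with a gripper value outside its range is refused whole. The fingers move at their own pace and stop on an object; FORCE is the grip in N (left out, the last holds). Time passes only in rows, so rows that do not move let the fingers close. It gives the time, the measured TCP pose, the force, the opening and the grip force at its end, in the units of the state.
- r.get_obs(): the state, without advancing time (a new reading comes with each control period).
- r.snapshot(name): name is "scene" or "top" or "wrist"; returns a dict with "img" (480x640x3 uint8, red, green, blue), "z_map" (480x640 float32, m along the optical axis (not along the pixel's ray), 0 where there is no reading), "fx", "fy", "cx", "cy" (pixels), "eye" and "rotation" of the camera in the world. Camera axes: x right, y down, z forward; pixel columns grow to the right and rows downward; lengths in m; the calibration is good to about 2 mm. A picture is of the moment at which its call begins.
- r.finish_job(): hands the job in; it is judged then, once.
Trained networks look in the newest picture that a camera, given by its name, has taken for a name from the list of things; names that differ only in an ending like _2 or _b are one class to them, and where a whole thing is asked for, a point or a joint stands for the part that bears it (a point fixed in the world has none). Each returns a list of dicts, best first, with "conf" (0 to 1); they miss things now and then, are a little off and sometimes report something else, mostly with a low value. They report only what shows in the picture. A call takes as long as a camera call. They do not tell look-alikes from the thing itself.
- r.outline_of(thing, camera): "region" (480x640 bool, what is visible of it).
- r.spot_point(thing, camera): "location" ([x, y, z] in m, in world coordinates, good to about 4 mm: a listed point, or the origin of a listed thing).
The state is a dict: "t": time; "qpos": joint angles; "dq": joint speeds; "tau": joint torques, N m; "position": TCP position; "eef_rot": TCP orientation; "force": force on the tool from outside, world axes, zero at the start; "wrist_torque": the same for the moment, N m; "width": finger opening in m; "gripper_force": force on a finger pad.
Only numpy, scipy, OpenCV 4.12 (cv2) and the standard library are available. Lean on these libraries where they do the work, as an engineer would, in place of code of your own. Each camera call takes 0.05 s, during which the arm holds its last target. There are 200 camera calls.

## Task

Two look-alike steel hold-down weights stand on the bench, and one of them is hollow: lift first the left one (on the robot's left) straight up off the bench, stand it back upright, then lift the right one likewise, to feel which is the heavier. With the lighter one standing upright on the bench, bring the heavier one over whichever nest of the test fixture holds the curved LED board (the other has only a blank plate) and hold it upright and still a few centimetres above the middle of the board. Drop or topple nothing, touch neither board nor fixture, leave the other things where they are, and finish still holding the heavier weight in the gripper.

Things in the scene. Friction and masses are not known exactly. Their poses are not given: they have to be found in the camera images.
- weight_p_centre (a point): one of two look-alike bare steel hold-down weights: round foot 48 mm across, 7 mm high, plain round body 38 mm across above it, 62 mm high in all, standing on the bench. This point: its centre, 31 mm above its underside, where to grip; z is its upright axis. Either may be the heavier: 0.15 to 0.75 kg, the heavier at least 1.4 times the lighter, new at each start
- weight_q_centre (a point): one of two look-alike bare steel hold-down weights: round foot 48 mm across, 7 mm high, plain round body 38 mm across above it, 62 mm high in all, standing on the bench. This point: its centre, 31 mm above its underside, where to grip; z is its upright axis. Either may be the heavier: 0.15 to 0.75 kg, the heavier at least 1.4 times the lighter, new at each start
- board_mid (a point): LED board, a white, slightly curved blade 190 mm long, about 52 mm wide and 3 mm thick with small components up to 10 mm high, fixed in one of the two nests of the fixture, either one. This point: the bare round copper pad in the middle of the board's upper face, 38 mm above the bench; x along the board, z up
- blank_mid (a point): blank plate, a plain steel rectangle 190 x 55 x 4 mm with a black knob 18 mm across and 10 mm high in its middle, fixed in the other nest. This point: the middle of its upper face at the knob's foot; x along the plate, z up
- fixture: test fixture fixed to the bench: a square black plate on a green base, 300 x 300 mm, top 35 mm above the bench, with two nests side by side 75 mm to either side of its middle along its y axis; four steel pins 16 mm high stand near its corners. Origin: centre of its underside
- bushing: brass guide bushing, a ring 28 mm across and 30 mm high, between the places of the two weights; bystander. Origin: centre of its underside
- standoff: square aluminium standoff, 14 mm wide, 40 mm high, standing; bystander. Origin: centre of its underside
- reel: flat amber tape reel, 76 mm across, 20 mm high; bystander. Origin: centre of its underside
- driver: screwdriver, 170 mm long, lying; bystander. Its x axis runs from handle to blade
- jar: small closed jar, 48 mm across, 50 mm high; bystander. Origin: centre of its underside
- pusher: spare blue pusher rod, 16 mm thick, 130 mm long, lying with a white square foot, left of the fixture; bystander. Origin on its underside, x along the rod
- board: the LED board as a whole; origin under its middle, at its underside
- table: the white bench, its top at height 0
Not all that is in view belongs to the job. Leave any blue or orange look-alike of the part that bears weight_p_centre alone.

How it is judged:
By the outcome, as a careful person would: the job done as asked, in the order asked, and still so for the second after the job is handed in, while the arm keeps its last pose, push and grip.
It also fails if it takes over 64 s, if anything falls off the work surface, if the arm or the gripper's body presses on something with over 40 N, if the wrist force passes 120 N, or if a joint passes its speed limit or range.

## Working session

There is one attempt and no reset: what is moved stays moved. The work goes in short steps, Python scripts to look and compute and a shell command to move; the robot and the scene stay as the last step left them, time stands still between calls to the robot, and variables do not carry over. Pictures are saved under pics/ and viewed, at most 10 in all, crops included, and the job is handed in when it is done.

```bash
mkdir -p pics; cat > h.py <<'E'
import numpy as np, cv2
from station import r
def snap(n,f=None):
    s=r.snapshot(n)
    if f: cv2.imwrite('pics/'+f,cv2.cvtColor(s['img'],cv2.COLOR_RGB2BGR))
    return s
def proj(s,p):
    c=np.array(s['rotation']).T@(np.array(p)-s['eye']); return (s['fx']*c[0]/c[2]+s['cx'],s['fy']*c[1]/c[2]+s['cy'])
def world(s,u,v):
    z=s['z_map'][int(v),int(u)]; return np.array(s['rotation'])@np.array([(u-s['cx'])/s['fx']*z,(v-s['cy'])/s['fy']*z,z])+s['eye']
E
python3 - <<'E'
from h import *
np.set_printoptions(precision=4,suppress=True)
for c in ('top','scene'):
    s=snap(c,c+'0.png')
    for t in ('weight_p_centre','board_mid','blank_mid','fixture','bushing','standoff','reel','driver','jar','pusher'):
        for d in r.spot_point(t,c):
            p=d['location']; print(c,t,round(d['conf'],2),np.array(p),np.round(proj(s,p)))
o=r.get_obs(); print({k:np.array(v) for k,v in o.items()})
E
```

```text
Traceback (most recent call last):
  File "h.py", line 8, in proj
    c=np.array(s['rotation']).T@(np.array(p)-s['eye']); return (s['fx']*c[0]/c[2]+s['cx'],s['fy']*c[1]/c[2]+s['cy'])
                                                                        ~^^^
IndexError: invalid index to scalar variable.
```

```bash
sed -i "s/np.array(s\['rotation'\])/R(s)/g" h.py; cat >> h.py <<'E'
def R(s):
    a=np.array(s['rotation'],float); return cv2.Rodrigues(a)[0] if a.size==3 else a
np.set_printoptions(precision=4,suppress=True)
E
python3 - <<'E'
from h import *
for c in ('top','scene'):
    s=snap(c,c+'0.png')
    print(s['rotation'],s['eye'])
    for t in ('weight_p_centre','board_mid','blank_mid','fixture','bushing','standoff','reel','driver','jar','pusher'):
        for d in r.spot_point(t,c):
            p=d['location']; print(c,t,round(d['conf'],2),np.array(p),np.round(proj(s,p)))
o=r.get_obs(); print({k:np.array(v) for k,v in o.items()})
E
```

```text
[-2.183   2.189  -0.0857] [0.4372 0.0011 1.166 ]
top weight_p_centre 0.93 [ 0.4571 -0.0629  0.0305] [350. 269.]
top weight_p_centre 0.85 [ 0.4982 -0.1611  0.0346] [396. 250.]
top weight_p_centre 0.8 [ 0.3885 -0.211   0.0318] [420. 301.]
top weight_p_centre 0.77 [ 0.5531 -0.0824  0.0343] [358. 224.]
top board_mid 0.65 [0.5509 0.2635 0.0414] [196. 225.]
top blank_mid 0.59 [0.5361 0.108  0.0396] [269. 232.]
top blank_mid 0.44 [ 0.6621 -0.2721  0.0013] [442. 176.]
top fixture 0.64 [ 0.5355  0.1855 -0.0026] [236. 234.]
top bushing 0.7 [ 0.5379 -0.2802  0.0035] [447. 232.]
top standoff 0.5 [ 0.3977 -0.2843  0.0015] [450. 296.]
top reel 0.73 [ 0.6706 -0.1222  0.0029] [375. 173.]
top reel 0.17 [0.5477 0.2622 0.0302] [198. 227.]
top driver 0.93 [ 0.6611 -0.2723  0.0034] [443. 177.]
top driver 0.51 [ 0.3982 -0.2822  0.0013] [449. 296.]
top jar 0.89 [ 0.6908 -0.4192 -0.0001] [508. 164.]
top jar 0.4 [ 0.6702 -0.1232 -0.002 ] [375. 173.]
top pusher 0.6 [ 0.482   0.4247 -0.0035] [127. 259.]
[-1.9983 -0.8462  0.4721] [ 1.3211 -0.724   0.7203]
scene weight_p_centre 0.93 [ 0.3895 -0.2118  0.0325] [19
[... 589 characters left out ...]
. 348.]
scene driver 0.32 [0.5363 0.1056 0.0372] [352. 226.]
scene jar 0.79 [ 0.6891 -0.4205 -0.0006] [189. 402.]
scene pusher 0.85 [ 0.4815  0.4251 -0.0029] [421. 187.]
scene pusher 0.64 [0.5459 0.2709 0.0416] [403. 201.]
{'t': array(1.2), 'qpos': array([-1.393 ,  0.0527,  1.6129,  0.    ,  1.476 , -0.119 ]), 'dq': array([-0.0004, -0.0011, -0.0001, -0.0006,  0.0011, -0.0001]), 'tau': array([ -0.0005, -39.3688, -37.046 ,  -0.0001,   0.0006,  -0.    ]), 'position': array([ 0.1828, -0.5976,  0.2313]), 'eef_rot': array([-3.107 , -0.4645, -0.    ]), 'force': array([-0.138 ,  0.1033,  0.0619]), 'wrist_torque': array([ 0.0003, -0.0241, -0.0189]), 'gripper_force': array(0.), 'width': array(0.0854)}
```

View pics/top0.png

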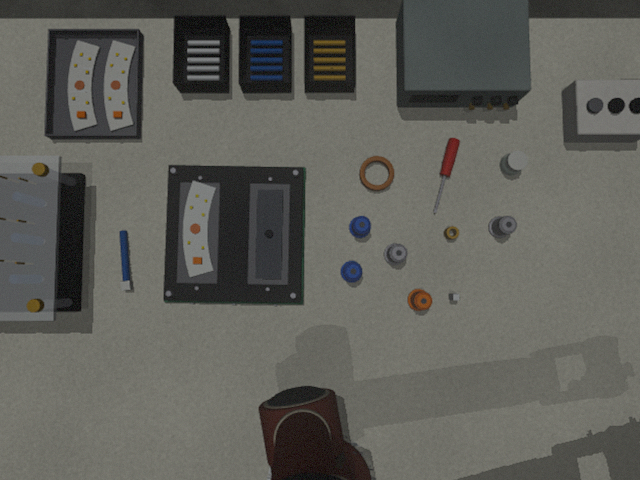

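View pics/scene0.png

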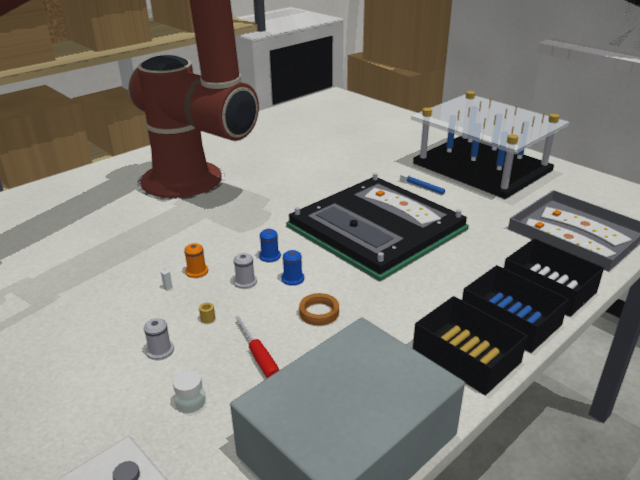

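Bare-steel candidates in the top view are (396,253) and (504,226). The blue look-alikes at (358,226) and (350,270) and the orange one at (420,300) are excluded by colour. The left weight is (396,253) because it has the larger y, and the right is (504,226). The LED board is in the left nest, with its copper pad at (195,228). The blank with its knob is at (269,234). Next I'll confirm this in an enlarged crop and measure.

```bash
python3 - <<'E'
from h import *
s=snap('top')
im=cv2.cvtColor(s['img'],cv2.COLOR_RGB2BGR)
cv2.imwrite('pics/crop0.png',cv2.resize(im[160:320,330:540],None,fx=3.7,fy=3.7,interpolation=cv2.INTER_CUBIC))
Z=s['z_map']; v,u=np.mgrid[:480,:640]
P=np.stack([(u-s['cx'])/s['fx']*Z,(v-s['cy'])/s['fy']*Z,Z],-1)@R(s).T+s['eye']
for c in ('top','scene'):
    t=s if c=='top' else snap('scene')
    for d in r.outline_of('weight_p_centre',c):
        m=d['region']; vv,uu=np.where(m); print(c,round(d['conf'],2),uu.mean(),vv.mean(),m.sum(),t['img'][m].mean(0))
for n,(a,b) in dict(L=(396,253),Rt=(504,226)).items():
    m=(abs(u-a)<25)&(abs(v-b)<25)&(Z>0)
    for lo,hi in ((.05,.07),(.02,.07)):
        q=P[m&(P[...,2]>lo)&(P[...,2]<hi)]; print(n,len(q),q.mean(0),q.min(0),q.max(0))
for d in r.spot_point('weight_q_centre','top'): print(d)
h=P[228,195]; print('pad',h, 'knob',P[234,269], P[215:240:6,190:202:3,2])
E
```

```text
top 0.9 394.8997555012225 254.09290953545232 409 [82.2836 82.2958 84.0538]
top 0.88 419.11034482758623 299.53793103448277 435 [102.5862  64.3149  38.1241]
top 0.87 359.11898734177214 226.5139240506329 395 [45.9646 57.8101 88.9671]
top 0.84 350.64406779661016 271.6779661016949 354 [43.2881 56.613  91.2514]
scene 0.91 291.7068965517241 268.3150470219436 638 [ 33.7492  67.3589 129.0909]
scene 0.89 243.63780663780665 271.3795093795094 693 [120.619  121.088  126.1818]
scene 0.88 194.21216617210683 261.1780415430267 674 [153.5504  91.7003  32.3961]
scene 0.66 268.44498381877025 245.86245954692558 618 [ 40.7589  72.5243 131.1861]
L 274 [ 0.4893 -0.1609  0.0615] [ 0.471  -0.1799  0.0505] [ 0.5089 -0.1423  0.0686]
L 299 [ 0.489  -0.1597  0.0592] [ 0.471  -0.1799  0.0205] [ 0.5089 -0.1423  0.0686]
Rt 281 [ 0.5478 -0.3898  0.0612] [ 0.5288 -0.4096  0.0501] [ 0.5669 -0.3722  0.0678]
Rt 357 [ 0.5471 -0.3873  0.0555] [ 0.5288 -0.4096  0.0201] [ 0.5669 -0.3722  0.0678]
{'location': [0.5483, -0.3924, 0.0297], 'conf': 0.57}
pad [0.5449 0.2656 0.0392] knob [0.531  0.1075 0.0481] [[0.035  0.0395 0.0375 0.0349]
 [0.0408 0.0428 0.0394 0.0386]
 [0.0387 0.0399 0.0391 0.0398]
 [0.0384 0.0393 0.0388 0.0397]
 [0.0398 0.0383 0.0392 0.0322]]
```

View pics/crop0.png

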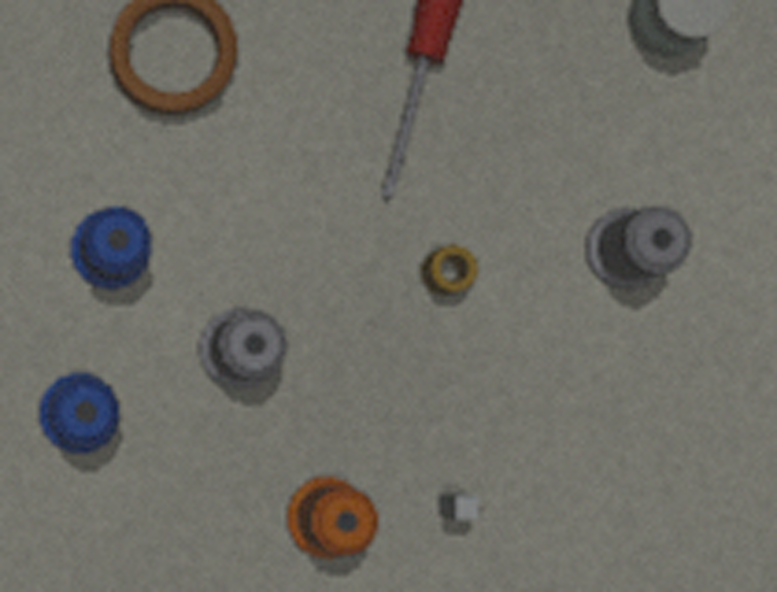

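The crop agrees: bare steel weights are the left one at (243,343) and the right one at (655,240), with blue and orange look-alikes around the left. Left is at about (0.490,-0.161) and right at about (0.548,-0.391). I'll turn the tool so tool x = world +y and tool y = world +x, then travel.

```bash
python3 -m jog '[{"wz":-7},{"wz":-7},{"wz":-7},{"wz":-7},{"wz":-7},{"wz":-7},{"wz":-7},{"wz":-7},{"wz":-7},{"wz":-7}]' 60
python3 -m jog '[{"wz":-3},{"x":29,"y":20},{"x":29,"y":20},{"x":29,"y":20},{"x":29,"y":20},{"x":29,"y":20},{"x":29,"y":20},{"x":29,"y":20}]'
```

```text
invalid input
invalid input
```

```bash
python3 -m jog '[{"x":0,"y":0,"z":0,"wx":0,"wy":0,"wz":-7,"hand":-1}]'
```

```text
t: 1.53
position: [0.1828, -0.5977, 0.2313]
eef_rot: [3.072, 0.656, 0.0]
force: [-0.4, -0.5, 0.1]
width: 0.0856
gripper_force: 0.0
```

All keys are required. The turn has the right sign.

```bash
python3 -m jog '[{"x":0,"y":0,"z":0,"wx":0,"wy":0,"wz":-7,"hand":-1},{"x":0,"y":0,"z":0,"wx":0,"wy":0,"wz":-7,"hand":-1},{"x":0,"y":0,"z":0,"wx":0,"wy":0,"wz":-7,"hand":-1},{"x":0,"y":0,"z":0,"wx":0,"wy":0,"wz":-7,"hand":-1},{"x":0,"y":0,"z":0,"wx":0,"wy":0,"wz":-7,"hand":-1},{"x":0,"y":0,"z":0,"wx":0,"wy":0,"wz":-7,"hand":-1},{"x":0,"y":0,"z":0,"wx":0,"wy":0,"wz":-7,"hand":-1},{"x":0,"y":0,"z":0,"wx":0,"wy":0,"wz":-7,"hand":-1},{"x":0,"y":0,"z":0,"wx":0,"wy":0,"wz":-7,"hand":-1},{"x":0,"y":0,"z":0,"wx":0,"wy":0,"wz":-3,"hand":-1}]' 60
python3 -m jog '[{"x":28,"y":20,"z":0,"wx":0,"wy":0,"wz":0,"hand":-1},{"x":28,"y":20,"z":0,"wx":0,"wy":0,"wz":0,"hand":-1},{"x":28,"y":20,"z":0,"wx":0,"wy":0,"wz":0,"hand":-1},{"x":28,"y":20,"z":0,"wx":0,"wy":0,"wz":0,"hand":-1},{"x":28,"y":20,"z":0,"wx":0,"wy":0,"wz":0,"hand":-1},{"x":28,"y":20,"z":0,"wx":0,"wy":0,"wz":0,"hand":-1},{"x":28,"y":20,"z":0,"wx":0,"wy":0,"wz":0,"hand":-1},{"x":28,"y":20,"z":0,"wx":0,"wy":0,"wz":0,"hand":-1}]'
```

```text
t: 2.37
position: [0.1828, -0.5977, 0.2313]
eef_rot: [-2.216, -2.227, -0.0]
force: [0.2, -0.1, -0.1]
width: 0.0855
gripper_force: 0.0
t: 3.03
position: [0.3434, -0.3722, 0.2315]
eef_rot: [2.221, 2.221, -0.0]
force: [-0.3, -0.3, 1.0]
width: 0.0853
gripper_force: 0.0
```

```bash
python3 -m jog '[{"x":26,"y":18,"z":0,"wx":0,"wy":0,"wz":0,"hand":-1},{"x":26,"y":18,"z":0,"wx":0,"wy":0,"wz":0,"hand":-1},{"x":26,"y":18,"z":0,"wx":0,"wy":0,"wz":0,"hand":-1},{"x":26,"y":18,"z":0,"wx":0,"wy":0,"wz":0,"hand":-1},{"x":26,"y":18,"z":0,"wx":0,"wy":0,"wz":0,"hand":-1},{"x":26,"y":18,"z":0,"wx":0,"wy":0,"wz":0,"hand":-1},{"x":26,"y":18,"z":0,"wx":0,"wy":0,"wz":0,"hand":-1},{"x":26,"y":18,"z":0,"wx":0,"wy":0,"wz":0,"hand":-1},{"x":0,"y":0,"z":0,"wx":0,"wy":0,"wz":0,"hand":-1},{"x":0,"y":0,"z":0,"wx":0,"wy":0,"wz":0,"hand":-1}]'
python3 - <<'E'
from h import *
s=snap('wrist','w0.png'); print(s['eye'])
for d in r.spot_point('weight_p_centre','wrist'): print(d['conf'],np.array(d['location']),proj(s,d['location']))
Z=s['z_map']; v,u=np.mgrid[:480,:640]
P=np.stack([(u-s['cx'])/s['fx']*Z,(v-s['cy'])/s['fy']*Z,Z],-1)@R(s).T+s['eye']
q=P[(Z>0)&(np.hypot(P[...,0]-.49,P[...,1]+.161)<.035)&(abs(P[...,2]-.062)<.006)]
print(len(q),q.mean(0),(q.min(0)+q.max(0))/2)
E
```

```text
t: 3.87
position: [0.4872, -0.1645, 0.2314]
eef_rot: [2.218, 2.225, -0.0]
force: [-1.2, -0.3, -0.5]
width: 0.0852
gripper_force: 0.0
[ 0.4865 -0.084   0.3733]
0.83 [ 0.393  -0.2106  0.0341] (np.float64(201.03375151541712), np.float64(253.6351908362369))
0.81 [ 0.5571 -0.0888  0.0299] (np.float64(406.70916104513697), np.float64(101.51093641168094))
0.73 [ 0.4543 -0.069   0.0269] (np.float64(270.5484717907763), np.float64(73.21172334867035))
1883 [ 0.492  -0.1606  0.0604] [ 0.492  -0.1618  0.06  ]
```

View pics/w0.png

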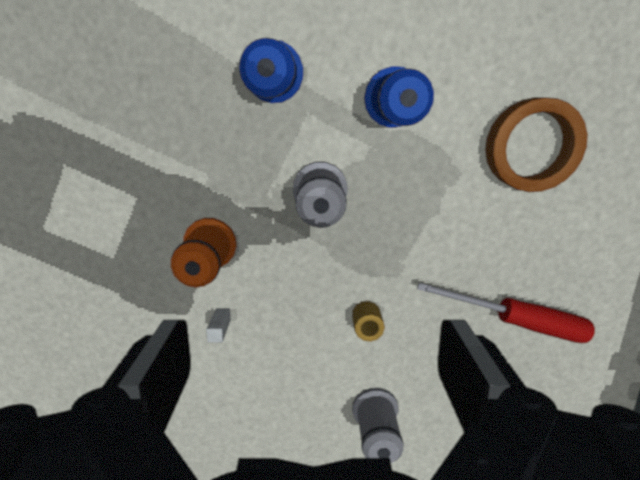

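The wrist view shows the left weight at (322,200), with clear bench along the closing line (image horizontal). I'll descend and grip.

```bash
python3 -m jog '[{"x":3,"y":4,"z":25,"wx":0,"wy":0,"wz":0,"hand":-1},{"x":0,"y":0,"z":30,"wx":0,"wy":0,"wz":0,"hand":-1},{"x":0,"y":0,"z":30,"wx":0,"wy":0,"wz":0,"hand":-1},{"x":0,"y":0,"z":30,"wx":0,"wy":0,"wz":0,"hand":-1},{"x":0,"y":0,"z":30,"wx":0,"wy":0,"wz":0,"hand":-1},{"x":0,"y":0,"z":25,"wx":0,"wy":0,"wz":0,"hand":-1},{"x":0,"y":0,"z":20,"wx":0,"wy":0,"wz":0,"hand":-1},{"x":0,"y":0,"z":15,"wx":0,"wy":0,"wz":0,"hand":-1},{"x":0,"y":0,"z":10,"wx":0,"wy":0,"wz":0,"hand":-1},{"x":0,"y":0,"z":0,"wx":0,"wy":0,"wz":0,"hand":-1}]'
python3 -m jog '[{"x":0,"y":0,"z":0,"wx":0,"wy":0,"wz":0,"hand":-0.6},{"x":0,"y":0,"z":0,"wx":0,"wy":0,"wz":0,"hand":-0.3},{"x":0,"y":0,"z":0,"wx":0,"wy":0,"wz":0,"hand":0},{"x":0,"y":0,"z":0,"wx":0,"wy":0,"wz":0,"hand":0}]' 40
```

```text
t: 4.8
position: [0.4885, -0.1628, 0.0139]
eef_rot: [-2.22, -2.216, 0.003]
force: [-0.4, -0.6, -0.1]
width: 0.0853
gripper_force: 0.0
t: 5.13
position: [0.4917, -0.1632, 0.0177]
eef_rot: [2.22, 2.22, 0.001]
force: [0.7, -0.3, 0.1]
width: 0.0429
gripper_force: 0.0
```

```bash
python3 -m jog '[{"x":0,"y":0,"z":0,"wx":0,"wy":0,"wz":0,"hand":0.2},{"x":0,"y":0,"z":0,"wx":0,"wy":0,"wz":0,"hand":0.4},{"x":0,"y":0,"z":0,"wx":0,"wy":0,"wz":0,"hand":1},{"x":0,"y":0,"z":0,"wx":0,"wy":0,"wz":0,"hand":1},{"x":0,"y":0,"z":0,"wx":0,"wy":0,"wz":0,"hand":1},{"x":0,"y":0,"z":0,"wx":0,"wy":0,"wz":0,"hand":1}]' 60
```

```text
t: 5.63
position: [0.4921, -0.1631, 0.0179]
eef_rot: [2.219, 2.22, 0.002]
force: [1.5, 1.5, 6.4]
width: 0.0364
gripper_force: 60.3
```

```bash
python3 -m jog '[{"x":0,"y":0,"z":-4,"wx":0,"wy":0,"wz":0,"hand":1},{"x":0,"y":0,"z":-8,"wx":0,"wy":0,"wz":0,"hand":1},{"x":0,"y":0,"z":-10,"wx":0,"wy":0,"wz":0,"hand":1},{"x":0,"y":0,"z":-10,"wx":0,"wy":0,"wz":0,"hand":1},{"x":0,"y":0,"z":-8,"wx":0,"wy":0,"wz":0,"hand":1},{"x":0,"y":0,"z":-5,"wx":0,"wy":0,"wz":0,"hand":1},{"x":0,"y":0,"z":0,"wx":0,"wy":0,"wz":0,"hand":1},{"x":0,"y":0,"z":0,"wx":0,"wy":0,"wz":0,"hand":1},{"x":0,"y":0,"z":0,"wx":0,"wy":0,"wz":0,"hand":1},{"x":0,"y":0,"z":0,"wx":0,"wy":0,"wz":0,"hand":1}]'
for i in 1 2 3; do python3 -m jog '[{"x":0,"y":0,"z":0,"wx":0,"wy":0,"wz":0,"hand":1}]'; done
python3 - <<'E'
from h import *
s=snap('scene','s1.png'); o=r.get_obs(); print(o['tau'],o['wrist_torque'])
cv2.imwrite('pics/s1c.png',cv2.resize(cv2.cvtColor(s['img'],cv2.COLOR_RGB2BGR)[170:350,130:340],None,fx=3,fy=3))
E
```

```text
t: 6.47
position: [0.4902, -0.1624, 0.0606]
eef_rot: [-2.22, -2.221, 0.001]
force: [0.5, 0.2, -6.3]
width: 0.0367
gripper_force: 60.8
t: 6.55
position: [0.4903, -0.1624, 0.0606]
eef_rot: [-2.221, -2.221, 0.001]
force: [-0.1, 0.4, -6.5]
width: 0.0365
gripper_force: 60.8
t: 6.63
position: [0.4904, -0.1625, 0.0608]
eef_rot: [-2.221, -2.221, 0.0]
force: [-0.5, -0.4, -6.9]
width: 0.0366
gripper_force: 60.8
t: 6.72
position: [0.4906, -0.1626, 0.061]
eef_rot: [-2.221, -2.221, 0.0]
force: [0.4, 0.7, -6.4]
width: 0.0368
gripper_force: 60.8
[  0.0012 -34.2644 -35.795    0.0064   0.0094  -0.    ] [-0.008  -0.0188  0.0038]
```

View pics/s1c.png

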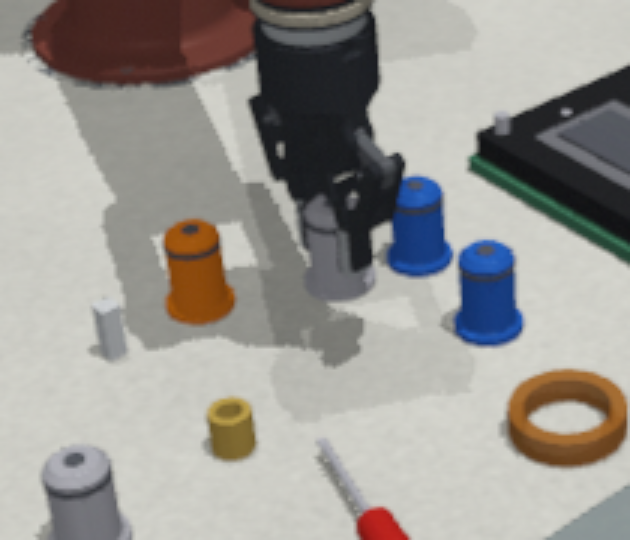

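The left weight is lifted and upright, reading about 6.5 N (0.66 kg). Now I'll set it down gently.

```bash
python3 -m jog '[{"x":0,"y":0,"z":5,"wx":0,"wy":0,"wz":0,"hand":1},{"x":0,"y":0,"z":9,"wx":0,"wy":0,"wz":0,"hand":1},{"x":0,"y":0,"z":10,"wx":0,"wy":0,"wz":0,"hand":1},{"x":0,"y":0,"z":8,"wx":0,"wy":0,"wz":0,"hand":1},{"x":0,"y":0,"z":5,"wx":0,"wy":0,"wz":0,"hand":1},{"x":0,"y":0,"z":2,"wx":0,"wy":0,"wz":0,"hand":1},{"x":0,"y":0,"z":1,"wx":0,"wy":0,"wz":0,"hand":1},{"x":0,"y":0,"z":1,"wx":0,"wy":0,"wz":0,"hand":1},{"x":0,"y":0,"z":0,"wx":0,"wy":0,"wz":0,"hand":1},{"x":0,"y":0,"z":0,"wx":0,"wy":0,"wz":0,"hand":1}]'
for i in 1 2; do python3 -m jog '[{"x":0,"y":0,"z":1,"wx":0,"wy":0,"wz":0,"hand":1},{"x":0,"y":0,"z":0,"wx":0,"wy":0,"wz":0,"hand":1}]'; done
```

```text
t: 7.6
position: [0.4911, -0.1628, 0.0208]
eef_rot: [2.221, 2.221, 0.0]
force: [0.3, -0.4, -5.8]
width: 0.0367
gripper_force: 60.8
t: 7.77
position: [0.4909, -0.1627, 0.0196]
eef_rot: [2.221, 2.221, 0.0]
force: [0.3, 0.2, -5.8]
width: 0.0372
gripper_force: 60.8
t: 7.93
position: [0.4907, -0.1626, 0.0182]
eef_rot: [-2.221, -2.221, -0.0]
force: [-1.7, -0.1, -5.8]
width: 0.0369
gripper_force: 60.8
```

```bash
for i in 1 2; do python3 -m jog '[{"x":0,"y":0,"z":0.6,"wx":0,"wy":0,"wz":0,"hand":1},{"x":0,"y":0,"z":0,"wx":0,"wy":0,"wz":0,"hand":1},{"x":0,"y":0,"z":0,"wx":0,"wy":0,"wz":0,"hand":1}]'; done
```

```text
t: 8.18
position: [0.4908, -0.1627, 0.018]
eef_rot: [-2.221, -2.222, 0.0]
force: [-0.9, 0.4, -3.2]
width: 0.0369
gripper_force: 61.1
t: 8.43
position: [0.4908, -0.1626, 0.0179]
eef_rot: [-2.221, -2.221, 0.0]
force: [-5.1, 2.3, 4.0]
width: 0.0368
gripper_force: 61.6
```

On the bench. I'll release and rise.

```bash
python3 -m jog '[{"x":0,"y":0,"z":0,"wx":0,"wy":0,"wz":0,"hand":0},{"x":0,"y":0,"z":0,"wx":0,"wy":0,"wz":0,"hand":-0.3},{"x":0,"y":0,"z":0,"wx":0,"wy":0,"wz":0,"hand":-0.6},{"x":0,"y":0,"z":0,"wx":0,"wy":0,"wz":0,"hand":-1},{"x":0,"y":0,"z":0,"wx":0,"wy":0,"wz":0,"hand":-1},{"x":0,"y":0,"z":0,"wx":0,"wy":0,"wz":0,"hand":-1}]'
python3 -m jog '[{"x":0,"y":0,"z":-8,"wx":0,"wy":0,"wz":0,"hand":-1},{"x":0,"y":0,"z":-25,"wx":0,"wy":0,"wz":0,"hand":-1},{"x":0,"y":0,"z":-30,"wx":0,"wy":0,"wz":0,"hand":-1},{"x":0,"y":0,"z":-30,"wx":0,"wy":0,"wz":0,"hand":-1},{"x":0,"y":0,"z":-30,"wx":0,"wy":0,"wz":0,"hand":-1},{"x":0,"y":0,"z":-20,"wx":0,"wy":0,"wz":0,"hand":-1},{"x":0,"y":0,"z":0,"wx":0,"wy":0,"wz":0,"hand":-1}]'
python3 - <<'E'
from h import *
s=snap('wrist')
Z=s['z_map']; v,u=np.mgrid[:480,:640]
P=np.stack([(u-s['cx'])/s['fx']*Z,(v-s['cy'])/s['fy']*Z,Z],-1)@R(s).T+s['eye']
q=P[(Z>0)&(np.hypot(P[...,0]-.49,P[...,1]+.161)<.035)&(abs(P[...,2]-.062)<.006)]
print(len(q),q.mean(0),(q.min(0)+q.max(0))/2, r.get_obs()['width'])
E
```

```text
t: 8.93
position: [0.491, -0.1628, 0.0172]
eef_rot: [2.221, 2.221, 0.0]
force: [0.1, 0.9, 0.2]
width: 0.0853
gripper_force: 0.0
t: 9.52
position: [0.4939, -0.1642, 0.167]
eef_rot: [2.214, 2.214, 0.006]
force: [0.1, -0.7, -0.1]
width: 0.0853
gripper_force: 0.0
2800 [ 0.4906 -0.1598  0.0604] [ 0.4906 -0.1612  0.0599] 0.08569827308904557
```

It stands at (0.4906,-0.161), unmoved. On to the right one.

```bash
python3 -m jog '[{"x":-20,"y":5,"z":0,"wx":0,"wy":0,"wz":0,"hand":-1},{"x":-30,"y":7,"z":0,"wx":0,"wy":0,"wz":0,"hand":-1},{"x":-30,"y":7,"z":0,"wx":0,"wy":0,"wz":0,"hand":-1},{"x":-30,"y":8,"z":0,"wx":0,"wy":0,"wz":0,"hand":-1},{"x":-30,"y":8,"z":0,"wx":0,"wy":0,"wz":0,"hand":-1},{"x":-30,"y":8,"z":0,"wx":0,"wy":0,"wz":0,"hand":-1},{"x":-30,"y":7,"z":0,"wx":0,"wy":0,"wz":0,"hand":-1},{"x":-27,"y":6,"z":0,"wx":0,"wy":0,"wz":0,"hand":-1},{"x":0,"y":0,"z":0,"wx":0,"wy":0,"wz":0,"hand":-1},{"x":0,"y":0,"z":0,"wx":0,"wy":0,"wz":0,"hand":-1}]'
python3 - <<'E'
from h import *
s=snap('wrist')
Z=s['z_map']; v,u=np.mgrid[:480,:640]
P=np.stack([(u-s['cx'])/s['fx']*Z,(v-s['cy'])/s['fy']*Z,Z],-1)@R(s).T+s['eye']
q=P[(Z>0)&(np.hypot(P[...,0]-.548,P[...,1]+.391)<.035)&(abs(P[...,2]-.062)<.006)]
print(len(q),q.mean(0),(q.min(0)+q.max(0))/2, r.get_obs()['position'])
E
```

```text
t: 10.4
position: [0.5459, -0.39, 0.1579]
eef_rot: [-2.221, -2.217, -0.0]
force: [-0.6, 0.1, 0.3]
width: 0.0857
gripper_force: 0.0
2941 [ 0.5507 -0.3907  0.0604] [ 0.5508 -0.3922  0.0598] [ 0.5459 -0.389   0.1582]
```

```bash
python3 -m jog '[{"x":-2,"y":4,"z":8,"wx":0,"wy":0,"wz":0,"hand":-1},{"x":0,"y":0,"z":20,"wx":0,"wy":0,"wz":0,"hand":-1},{"x":0,"y":0,"z":25,"wx":0,"wy":0,"wz":0,"hand":-1},{"x":0,"y":0,"z":25,"wx":0,"wy":0,"wz":0,"hand":-1},{"x":0,"y":0,"z":20,"wx":0,"wy":0,"wz":0,"hand":-1},{"x":0,"y":0,"z":20,"wx":0,"wy":0,"wz":0,"hand":-1},{"x":0,"y":0,"z":15,"wx":0,"wy":0,"wz":0,"hand":-1},{"x":0,"y":0,"z":8,"wx":0,"wy":0,"wz":0,"hand":-1},{"x":0,"y":0,"z":0,"wx":0,"wy":0,"wz":0,"hand":-1},{"x":0,"y":0,"z":0,"wx":0,"wy":0,"wz":0,"hand":-1}]'
python3 -m jog '[{"x":0,"y":0,"z":0,"wx":0,"wy":0,"wz":0,"hand":-0.5},{"x":0,"y":0,"z":0,"wx":0,"wy":0,"wz":0,"hand":0},{"x":0,"y":0,"z":0,"wx":0,"wy":0,"wz":0,"hand":0.2},{"x":0,"y":0,"z":0,"wx":0,"wy":0,"wz":0,"hand":0.4},{"x":0,"y":0,"z":0,"wx":0,"wy":0,"wz":0,"hand":1},{"x":0,"y":0,"z":0,"wx":0,"wy":0,"wz":0,"hand":1},{"x":0,"y":0,"z":0,"wx":0,"wy":0,"wz":0,"hand":1},{"x":0,"y":0,"z":0,"wx":0,"wy":0,"wz":0,"hand":1}]' 60
```

```text
t: 11.28
position: [0.5509, -0.3912, 0.0192]
eef_rot: [-2.221, -2.222, -0.0]
force: [0.4, 0.4, 0.9]
width: 0.0853
gripper_force: 0.0
t: 11.95
position: [0.5515, -0.3924, 0.0205]
eef_rot: [2.22, 2.22, 0.0]
force: [-0.9, 0.1, 5.9]
width: 0.0365
gripper_force: 60.8
```

```bash
python3 -m jog '[{"x":0,"y":0,"z":-4,"wx":0,"wy":0,"wz":0,"hand":1},{"x":0,"y":0,"z":-8,"wx":0,"wy":0,"wz":0,"hand":1},{"x":0,"y":0,"z":-10,"wx":0,"wy":0,"wz":0,"hand":1},{"x":0,"y":0,"z":-10,"wx":0,"wy":0,"wz":0,"hand":1},{"x":0,"y":0,"z":-8,"wx":0,"wy":0,"wz":0,"hand":1},{"x":0,"y":0,"z":-5,"wx":0,"wy":0,"wz":0,"hand":1},{"x":0,"y":0,"z":0,"wx":0,"wy":0,"wz":0,"hand":1},{"x":0,"y":0,"z":0,"wx":0,"wy":0,"wz":0,"hand":1},{"x":0,"y":0,"z":0,"wx":0,"wy":0,"wz":0,"hand":1},{"x":0,"y":0,"z":0,"wx":0,"wy":0,"wz":0,"hand":1}]'
for i in 1 2 3; do python3 -m jog '[{"x":0,"y":0,"z":0,"wx":0,"wy":0,"wz":0,"hand":1}]'; done
```

```text
t: 12.78
position: [0.5503, -0.3912, 0.0632]
eef_rot: [-2.22, -2.221, 0.0]
force: [0.6, -0.1, -3.2]
width: 0.0365
gripper_force: 60.2
t: 12.87
position: [0.5504, -0.3913, 0.0633]
eef_rot: [-2.22, -2.221, 0.0]
force: [-0.3, 0.0, -2.1]
width: 0.0363
gripper_force: 60.2
t: 12.95
position: [0.5505, -0.3914, 0.0634]
eef_rot: [-2.221, -2.221, 0.0]
force: [0.8, -0.0, -2.2]
width: 0.0366
gripper_force: 60.2
t: 13.03
position: [0.5506, -0.3915, 0.0637]
eef_rot: [-2.221, -2.221, 0.0]
force: [0.8, -0.2, -2.9]
width: 0.0366
gripper_force: 60.2
```

The right one reads about 2.6 N against 6.4 N, so the left is heavier. I'll set the right one back down (gripped at z≈0.0205).

```bash
python3 -m jog '[{"x":0,"y":0,"z":5,"wx":0,"wy":0,"wz":0,"hand":1},{"x":0,"y":0,"z":9,"wx":0,"wy":0,"wz":0,"hand":1},{"x":0,"y":0,"z":10,"wx":0,"wy":0,"wz":0,"hand":1},{"x":0,"y":0,"z":8,"wx":0,"wy":0,"wz":0,"hand":1},{"x":0,"y":0,"z":5,"wx":0,"wy":0,"wz":0,"hand":1},{"x":0,"y":0,"z":2,"wx":0,"wy":0,"wz":0,"hand":1},{"x":0,"y":0,"z":2,"wx":0,"wy":0,"wz":0,"hand":1},{"x":0,"y":0,"z":1,"wx":0,"wy":0,"wz":0,"hand":1},{"x":0,"y":0,"z":0,"wx":0,"wy":0,"wz":0,"hand":1},{"x":0,"y":0,"z":0,"wx":0,"wy":0,"wz":0,"hand":1}]'
for i in 1 2 ; do python3 -m jog '[{"x":0,"y":0,"z":0.7,"wx":0,"wy":0,"wz":0,"hand":1},{"x":0,"y":0,"z":0,"wx":0,"wy":0,"wz":0,"hand":1},{"x":0,"y":0,"z":0,"wx":0,"wy":0,"wz":0,"hand":1}]'; done
```

```text
t: 13.87
position: [0.5511, -0.3919, 0.0226]
eef_rot: [2.221, 2.221, 0.0]
force: [0.0, -0.7, -2.9]
width: 0.0365
gripper_force: 60.2
t: 14.12
position: [0.5509, -0.3917, 0.0217]
eef_rot: [2.221, 2.221, -0.0]
force: [1.3, 0.3, -2.7]
width: 0.0367
gripper_force: 60.2
t: 14.37
position: [0.5507, -0.3916, 0.0207]
eef_rot: [-2.221, -2.221, -0.0]
force: [0.5, 0.4, -1.8]
width: 0.0367
gripper_force: 60.2
```

```bash
python3 -m jog '[{"x":0,"y":0,"z":0.5,"wx":0,"wy":0,"wz":0,"hand":1},{"x":0,"y":0,"z":0,"wx":0,"wy":0,"wz":0,"hand":1},{"x":0,"y":0,"z":0,"wx":0,"wy":0,"wz":0,"hand":1}]'; python3 -m jog '[{"x":0,"y":0,"z":0.3,"wx":0,"wy":0,"wz":0,"hand":1},{"x":0,"y":0,"z":0,"wx":0,"wy":0,"wz":0,"hand":1},{"x":0,"y":0,"z":0,"wx":0,"wy":0,"wz":0,"hand":1}]'
```

```text
t: 14.62
position: [0.5508, -0.3917, 0.0206]
eef_rot: [-2.221, -2.221, 0.0]
force: [-1.4, 1.3, 0.6]
width: 0.0371
gripper_force: 60.5
t: 14.87
position: [0.5509, -0.3916, 0.0206]
eef_rot: [-2.221, -2.222, 0.0]
force: [-4.1, 2.6, 4.5]
width: 0.0364
gripper_force: 60.7
```

Contact. I'll release, rise and return to the left weight.

```bash
python3 -m jog '[{"x":0,"y":0,"z":0,"wx":0,"wy":0,"wz":0,"hand":0},{"x":0,"y":0,"z":0,"wx":0,"wy":0,"wz":0,"hand":-0.3},{"x":0,"y":0,"z":0,"wx":0,"wy":0,"wz":0,"hand":-0.6},{"x":0,"y":0,"z":0,"wx":0,"wy":0,"wz":0,"hand":-1},{"x":0,"y":0,"z":0,"wx":0,"wy":0,"wz":0,"hand":-1},{"x":0,"y":0,"z":0,"wx":0,"wy":0,"wz":0,"hand":-1}]'
python3 -m jog '[{"x":0,"y":0,"z":-8,"wx":0,"wy":0,"wz":0,"hand":-1},{"x":0,"y":0,"z":-25,"wx":0,"wy":0,"wz":0,"hand":-1},{"x":0,"y":0,"z":-30,"wx":0,"wy":0,"wz":0,"hand":-1},{"x":0,"y":0,"z":-30,"wx":0,"wy":0,"wz":0,"hand":-1},{"x":0,"y":0,"z":-30,"wx":0,"wy":0,"wz":0,"hand":-1},{"x":0,"y":0,"z":-17,"wx":0,"wy":0,"wz":0,"hand":-1},{"x":0,"y":0,"z":0,"wx":0,"wy":0,"wz":0,"hand":-1},{"x":0,"y":0,"z":0,"wx":0,"wy":0,"wz":0,"hand":-1}]'
python3 - <<'E'
from h import *
s=snap('wrist')
Z=s['z_map']; v,u=np.mgrid[:480,:640]
P=np.stack([(u-s['cx'])/s['fx']*Z,(v-s['cy'])/s['fy']*Z,Z],-1)@R(s).T+s['eye']
q=P[(Z>0)&(np.hypot(P[...,0]-.55,P[...,1]+.391)<.035)&(abs(P[...,2]-.062)<.006)]
print(len(q),q.mean(0),(q.min(0)+q.max(0))/2, r.get_obs()['position'])
E
python3 -m jog '[{"x":20,"y":-5,"z":0,"wx":0,"wy":0,"wz":0,"hand":-1},{"x":30,"y":-8,"z":0,"wx":0,"wy":0,"wz":0,"hand":-1},{"x":30,"y":-8,"z":0,"wx":0,"wy":0,"wz":0,"hand":-1},{"x":30,"y":-8,"z":0,"wx":0,"wy":0,"wz":0,"hand":-1},{"x":30,"y":-8,"z":0,"wx":0,"wy":0,"wz":0,"hand":-1},{"x":30,"y":-8,"z":0,"wx":0,"wy":0,"wz":0,"hand":-1},{"x":30,"y":-8,"z":0,"wx":0,"wy":0,"wz":0,"hand":-1},{"x":30,"y":-7,"z":0,"wx":0,"wy":0,"wz":0,"hand":-1},{"x":0,"y":0,"z":0,"wx":0,"wy":0,"wz":0,"hand":-1},{"x":0,"y":0,"z":0,"wx":0,"wy":0,"wz":0,"hand":-1}]'
```

```text
t: 15.37
position: [0.5508, -0.3917, 0.0199]
eef_rot: [2.221, 2.221, 0.0]
force: [-0.3, 0.2, 0.3]
width: 0.0854
gripper_force: 0.0
t: 16.03
position: [0.5515, -0.3922, 0.1621]
eef_rot: [2.219, 2.219, 0.0]
force: [0.3, -0.5, -0.2]
width: 0.0853
gripper_force: 0.0
2880 [ 0.5504 -0.3903  0.0604] [ 0.5504 -0.3916  0.06  ] [ 0.5506 -0.3915  0.1597]
t: 16.92
position: [0.4894, -0.16, 0.1576]
eef_rot: [-2.217, -2.222, 0.002]
force: [-0.4, -0.4, 0.2]
width: 0.0853
gripper_force: 0.0
```

```bash
python3 -m jog '[{"x":0,"y":0,"z":8,"wx":0,"wy":0,"wz":0,"hand":-1},{"x":0,"y":0,"z":20,"wx":0,"wy":0,"wz":0,"hand":-1},{"x":0,"y":0,"z":25,"wx":0,"wy":0,"wz":0,"hand":-1},{"x":0,"y":0,"z":25,"wx":0,"wy":0,"wz":0,"hand":-1},{"x":0,"y":0,"z":20,"wx":0,"wy":0,"wz":0,"hand":-1},{"x":0,"y":0,"z":20,"wx":0,"wy":0,"wz":0,"hand":-1},{"x":0,"y":0,"z":15,"wx":0,"wy":0,"wz":0,"hand":-1},{"x":0,"y":0,"z":8,"wx":0,"wy":0,"wz":0,"hand":-1},{"x":0,"y":0,"z":0,"wx":0,"wy":0,"wz":0,"hand":-1},{"x":0,"y":0,"z":0,"wx":0,"wy":0,"wz":0,"hand":-1}]'
python3 -m jog '[{"x":0,"y":0,"z":0,"wx":0,"wy":0,"wz":0,"hand":-0.5},{"x":0,"y":0,"z":0,"wx":0,"wy":0,"wz":0,"hand":0},{"x":0,"y":0,"z":0,"wx":0,"wy":0,"wz":0,"hand":0.2},{"x":0,"y":0,"z":0,"wx":0,"wy":0,"wz":0,"hand":0.4},{"x":0,"y":0,"z":0,"wx":0,"wy":0,"wz":0,"hand":1},{"x":0,"y":0,"z":0,"wx":0,"wy":0,"wz":0,"hand":1},{"x":0,"y":0,"z":0,"wx":0,"wy":0,"wz":0,"hand":1},{"x":0,"y":0,"z":0,"wx":0,"wy":0,"wz":0,"hand":1}]' 80
```

```text
t: 17.75
position: [0.4905, -0.1621, 0.0183]
eef_rot: [-2.221, -2.22, 0.001]
force: [-0.4, 0.1, -0.1]
width: 0.0859
gripper_force: 0.0
t: 18.42
position: [0.4912, -0.162, 0.0202]
eef_rot: [2.22, 2.221, -0.0]
force: [-2.9, -0.4, 5.9]
width: 0.0364
gripper_force: 80.9
```

```bash
python3 -m jog '[{"x":0,"y":0,"z":-4,"wx":0,"wy":0,"wz":0,"hand":1},{"x":0,"y":0,"z":-9,"wx":0,"wy":0,"wz":0,"hand":1},{"x":0,"y":0,"z":-15,"wx":0,"wy":0,"wz":0,"hand":1},{"x":0,"y":0,"z":-20,"wx":0,"wy":0,"wz":0,"hand":1},{"x":0,"y":0,"z":-22,"wx":0,"wy":0,"wz":0,"hand":1},{"x":0,"y":0,"z":-22,"wx":0,"wy":0,"wz":0,"hand":1},{"x":0,"y":0,"z":-20,"wx":0,"wy":0,"wz":0,"hand":1},{"x":0,"y":0,"z":-12,"wx":0,"wy":0,"wz":0,"hand":1},{"x":0,"y":0,"z":-6,"wx":0,"wy":0,"wz":0,"hand":1},{"x":0,"y":0,"z":0,"wx":0,"wy":0,"wz":0,"hand":1}]'
python3 -m jog '[{"x":5,"y":0,"z":0,"wx":0,"wy":0,"wz":0,"hand":1},{"x":12,"y":1,"z":0,"wx":0,"wy":0,"wz":0,"hand":1},{"x":20,"y":2,"z":0,"wx":0,"wy":0,"wz":0,"hand":1},{"x":24,"y":3,"z":0,"wx":0,"wy":0,"wz":0,"hand":1},{"x":24,"y":3,"z":0,"wx":0,"wy":0,"wz":0,"hand":1},{"x":24,"y":3,"z":0,"wx":0,"wy":0,"wz":0,"hand":1},{"x":24,"y":3,"z":0,"wx":0,"wy":0,"wz":0,"hand":1},{"x":24,"y":3,"z":0,"wx":0,"wy":0,"wz":0,"hand":1},{"x":24,"y":3,"z":0,"wx":0,"wy":0,"wz":0,"hand":1},{"x":24,"y":3,"z":0,"wx":0,"wy":0,"wz":0,"hand":1}]'
python3 - <<'E'
from h import *
snap('top'); s=snap('scene')
for c in ('top','scene'):
    for d in r.spot_point('board_mid',c): print(d)
E
```

```text
t: 19.25
position: [0.4911, -0.1618, 0.1499]
eef_rot: [2.22, 2.22, 0.001]
force: [0.1, 0.1, -6.0]
width: 0.0365
gripper_force: 80.8
t: 20.08
position: [0.5133, 0.0457, 0.147]
eef_rot: [-2.219, -2.22, 0.003]
force: [0.9, -0.9, -6.4]
width: 0.0362
gripper_force: 80.7
{'location': [0.549, 0.2653, 0.0403], 'conf': 0.95}
{'location': [0.5417, 0.2682, 0.0447], 'conf': 0.77}
```

```bash
python3 - <<'E'
from h import *
for c,uv in (('top',(196,228)),('scene',(402,202)),('wrist',None)):
    s=snap(c); im=s['img'].astype(int); v,u=np.mgrid[:480,:640]
    Rm=R(s); d=np.stack([(u-s['cx'])/s['fx'],(v-s['cy'])/s['fy'],np.ones(u.shape)],-1)@Rm.T
    P=s['eye']+d*((.038-s['eye'][2])/d[...,2])[...,None]
    m=(np.hypot(P[...,0]-.547,P[...,1]-.266)<.02)&(im[...,0]-im[...,2]>35)
    n,l,st,ce=cv2.connectedComponentsWithStats(m.astype(np.uint8))
    for i in range(1,n):
        if st[i,4]>15: print(c,st[i,4],ce[i],P[l==i].mean(0),(P[l==i].min(0)+P[l==i].max(0))/2, im[l==i].mean(0))
print(r.get_obs()['position'])
E
```

```text
top 77 [194.6494 228.1818] [0.5446 0.2667 0.038 ] [0.544 0.267 0.038] [125.8182  78.9091  54.5065]
scene 34 [403.2941 202.9412] [0.5495 0.267  0.038 ] [0.5492 0.2672 0.038 ] [181.7353 133.7353 105.4118]
[0.5142 0.043  0.1481]
```

```bash
python3 -m jog '[{"x":10,"y":1,"z":0,"wx":0,"wy":0,"wz":0,"hand":1},{"x":20,"y":3,"z":0,"wx":0,"wy":0,"wz":0,"hand":1},{"x":28,"y":4,"z":0,"wx":0,"wy":0,"wz":0,"hand":1},{"x":30,"y":4,"z":0,"wx":0,"wy":0,"wz":0,"hand":1},{"x":30,"y":4,"z":0,"wx":0,"wy":0,"wz":0,"hand":1},{"x":30,"y":4,"z":0,"wx":0,"wy":0,"wz":0,"hand":1},{"x":28,"y":4,"z":0,"wx":0,"wy":0,"wz":0,"hand":1},{"x":24,"y":4,"z":0,"wx":0,"wy":0,"wz":0,"hand":1},{"x":16,"y":3,"z":0,"wx":0,"wy":0,"wz":0,"hand":1},{"x":8,"y":1,"z":0,"wx":0,"wy":0,"wz":0,"hand":1}]'
python3 -m jog '[{"x":0,"y":0,"z":0,"wx":0,"wy":0,"wz":0,"hand":1},{"x":0,"y":0,"z":5,"wx":0,"wy":0,"wz":0,"hand":1},{"x":0,"y":0,"z":10,"wx":0,"wy":0,"wz":0,"hand":1},{"x":0,"y":0,"z":12,"wx":0,"wy":0,"wz":0,"hand":1},{"x":0,"y":0,"z":12,"wx":0,"wy":0,"wz":0,"hand":1},{"x":0,"y":0,"z":9,"wx":0,"wy":0,"wz":0,"hand":1},{"x":0,"y":0,"z":5,"wx":0,"wy":0,"wz":0,"hand":1},{"x":0,"y":0,"z":0,"wx":0,"wy":0,"wz":0,"hand":1},{"x":0,"y":0,"z":0,"wx":0,"wy":0,"wz":0,"hand":1},{"x":0,"y":0,"z":0,"wx":0,"wy":0,"wz":0,"hand":1}]'
python3 - <<'E'
from h import *
s=snap('scene'); snap('top','top2.png')
cv2.imwrite('pics/s2c.png',cv2.resize(cv2.cvtColor(s['img'],cv2.COLOR_RGB2BGR)[60:410,120:500],None,fx=1.7,fy=1.7))
o=r.get_obs(); print(o['position'],o['eef_rot'],o['force'],np.abs(o['dq']).max())
for d in r.spot_point('weight_p_centre','scene'): print(d)
E
```

```text
t: 21.27
position: [0.5469, 0.2691, 0.1488]
eef_rot: [-2.22, -2.222, -0.0]
force: [-0.2, -1.1, -6.5]
width: 0.0366
gripper_force: 80.9
t: 22.1
position: [0.5473, 0.2675, 0.0966]
eef_rot: [2.221, 2.221, 0.002]
force: [0.1, -0.4, -5.4]
width: 0.0365
gripper_force: 80.9
[0.5474 0.2677 0.097 ] [2.2206 2.221  0.0027] [ 0.004  -0.7825 -5.3868] 0.0016302247168680935
{'location': [0.5541, -0.087, 0.0304], 'conf': 0.93}
{'location': [0.3944, -0.2116, 0.034], 'conf': 0.83}
{'location': [0.4549, -0.0663, 0.0329], 'conf': 0.79}
{'location': [0.5481, 0.2674, 0.1059], 'conf': 0.62}
```

View pics/s2c.png

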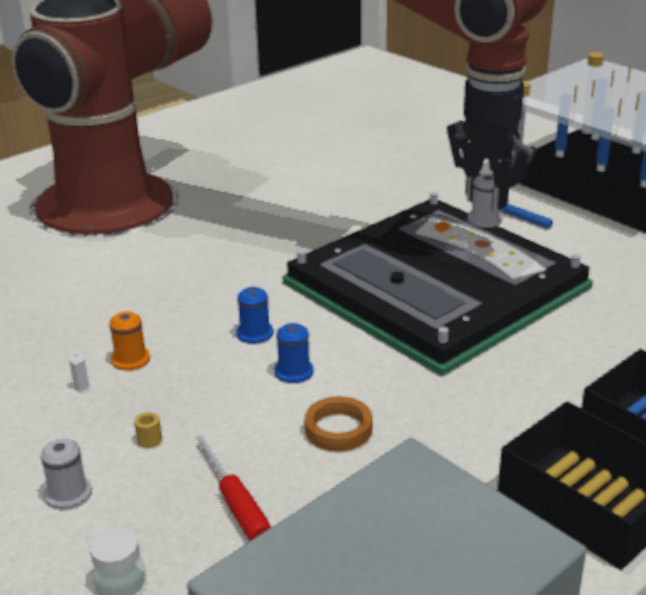

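The picture shows the heavy weight held upright at (484,200), above the copper pad at (484,243). The lighter one stands at (66,470), and nothing else has moved. The underside is about 37 mm above the pad and the arm is still. I'll hand it in.

```bash
python3 -c "
from station import r
print(r.finish_job())"
```

```text
the job is handed in; nothing more can be done
None
```

I lifted both weights in order (left about 6.4 N, right about 2.6 N), stood the lighter right one back upright, and handed the job in at about 22 s of 64 s with the heavier left weight held still and upright about 37 mm above the middle of the LED board; the verdict was not shown.

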